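Check a press screw with a thread comb leaf

ROBOT

A 6-joint arm with a two-finger parallel gripper is mounted at the origin on the work surface. World frame = base frame: x ahead of the robot, y to its left, z up, the work surface at z = 0. Lengths are in mm, angles in rad, forces in N, time in s.
With the tool pointing down it reaches from about 400 to 825 mm from the base axis. Payload 7 kg.
Tool frame: the origin (TCP) lies between the finger pads; the fingertips stand 14 mm ahead of it and the grasp point (between the pads) lies 5 mm behind it (finger_overhang is the distance from the TCP to the fingertips, in mm); z points along the fingers, y is the direction in which the jaws open and shut (so a half turn about z gives the same grasp; the last joint's range is limited). The gripper opens to 85 mm and grips with 20 to 120 N. Pads are 22 mm wide; open, the fingers measure 114 mm over their backs; the gripper's body (76 mm by 85 mm) begins 54 mm behind the grasp point. The pads swing forward as they close: fully open they stand 13 mm farther back than shut.
Start: joints at [1.486, 0.359, 0.012, 0, -1.224, -0.288], TCP at [245.859, 628.609, 245.302] pointing down, gripper open.
Joint ranges: [-3.07, 3.07], [-1.43, 2.12], [-1.02, 1.25], [-3.03, 1.67], [-3.05, -0], [-3.03, 3.03]. Speed limits (rad/s): [2.39, 2.39, 3.01, 3.14, 3.14, 3.14].

INTERFACE

Orientations are given as a 3x3 rotation matrix whose columns are the frame's x, y, z axes.
In Python, from plant import * gives the robot as it stands.
- The arm moves only by the tool servo_tool, never from a script. Its arguments are lists of equal length, an entry for each row: "travel": the shift along the world's x, y, z in mm, a list of three; "delta_rot": the turn, a rotation vector about the world's x, y, z in degrees, a list of three; "fingers": the finger opening in mm, from 0 to 85.4. A call has 1 to 8 rows; each row is the pose to reach, as a shift and turn from the pose commanded when the call began; what a row does not reach only later rows make up. A row lasts 1/10 s, in which the tool goes at most 50 mm and 8.59 degrees, less where a joint would pass 70% of its speed; a pose out of reach is approached as far as the arm can. A call with a gripper value outside its range is refused whole. The fingers move at their own pace and stop on an object; "squeeze" is the grip in N (left out, the last holds). Time passes only in rows, so rows that repeat a pose let the fingers close. It gives the time, the measured TCP pose, the force and the opening at its end, in the units of the state.
- get_obs(): the state, without advancing time (a new reading comes with each control period).
- read_camera(name): name is "side" or "top" or "wrist"; returns a dict with "pixels" (420x560x3 uint8, red, green, blue), "intrinsics" (3x3 intrinsics, pixels), "pose" (4x4, takes a point from camera to world coordinates); the wrist camera has in their place "T_tool_cam" (4x4, takes a point from camera to tool coordinates, whose origin is the TCP and whose axes are the flange's). Camera axes: x right, y down, z forward; pixel columns grow to the right and rows downward; lengths in mm; the calibration is good to about 2 mm. A picture is of the moment at which its call begins: read the wrist's pose just before it. There is no depth.
- close_job(): hands the job in, once; it reports no verdict.
Trained networks look in the newest picture that a camera, given by its name, has taken for a name from the list of things; names that differ only in an ending like _2 or _b are one class to them, and where a whole thing is asked for, a point or a joint stands for the part that bears it (a point fixed in the world has none). Each returns a list of dicts, best first, with "confidence" (0 to 1); they miss things now and then, are a little off and sometimes report something else, mostly with a low value. They report only what shows in the picture. A call takes as long as a camera call. They do not tell look-alikes from the thing itself.
- recognise(label, camera): "rect" ([centre column, centre row, width, height] in pixels, round what is visible of it).
The state is a dict: "time_s": time; "joints": joint angles; "dq": joint speeds; "effort": joint torques, N m; "tcp_pos": TCP position; "tool_rot": TCP orientation; "force": force on the tool from outside, world axes, zero at the start; "wrist_torque": the same for the moment, N m; "opening": finger opening in mm.
Only numpy, scipy, OpenCV 4.12 (cv2) and the standard library are available. Lean on these libraries where they do the work, as an engineer would, in place of code of your own. Each camera call takes 0.05 s, during which the arm holds its last target.

TASK

Take the brass comb leaf with the red grip out of the wooden rack, lower it between the slotted end plates of the checking stand and feel along the screw until its teeth drop into the thread and it sits flat and fully home. Still holding it, press it down for about a second with roughly 8 N, never loading the screw with more than 20 N, to be sure it is home; then let go and leave it standing there. Leave the other two leaves and the things on the bench as they are.

Things in the scene. Friction and masses are not known exactly. Their poses are not given: they have to be found in the camera images.
- leaf_fine_centre (a point): Centre of another leaf of the same outer size, steel with a blue grip and finer teeth: leave it in the rack.
- leaf_coarse_centre (a point): Centre of another leaf of the same outer size, steel with a yellow grip and coarser teeth: leave it in the rack.
- hammer: Hammer lying on the bench beyond the work, 260 mm long; leave alone.
- jar: Amber glass jar, 56 mm across, 75 mm high; leave alone. Origin under its middle.
- bench_block: Dark steel block 90 x 90 x 35 mm, origin under its middle; leave alone.
- punch: Steel punch standing upright, 14 mm across, 75 mm high, origin at its foot; leave alone.
- dish: Small brass dish, 90 mm across, 30 mm high, origin under its middle; leave alone.
- ring_blank: Brass ring, 24 mm across, 8 mm high, origin under its middle; leave alone.
- leaf_centre (a point): Centre (half-way up) of the leaf to use: brass plate standing on edge, 120 mm long (x), 8 thick (y), z up; red grip block on top, 56 long, 14 thick. From the bottom: teeth 0-5 mm, plate 5-35, grip 25-55. The centre is 27.5 mm above the tooth tips. About 0.17 kg. Starts upright in one of the rack's three places. Grasp the grip from above, fingers closing across its 14 mm.
- leaf: The same leaf, origin at the middle of its tooth tips (underside), same axes. Five square teeth, 3.4 mm wide and 5 mm long, 12 mm apart along x, the middle one under the centre.
- rack: Fixed wooden rack, base 160 (x) x 190 (y) x 12 mm, origin under its middle. Three leaves stand on the base, 12 mm above the bench, along its x axis at y = -60, 0, 60 mm, their ends in 10 mm wide slots whose tops are 34 mm above the bench.
- stand: Fixed checking stand with a steel screw along its x axis; base 150 (x) x 90 x 12 mm, origin under its middle. Two green end plates, 6 mm thick, 52 wide, stand 50 mm either side of the middle, each with an upright slot for the leaf's plate, in the plane of the screw's axis: 11 mm wide up to 91 mm above the bench, flaring to 22 mm at the mouth, at 99 mm. The leaf can slide along x in them.
- thread_top (a point): Middle of the screw's top line, on the crests, 67 mm above the bench; x along the screw, z up. Screw diameter 44 mm, pitch 12; crests 6 mm wide, grooves 6 wide at the mouth, 4.6 at the bottom, 5.5 deep. Teeth on the crests: leaf_centre is 27.5 mm above this point; fully home: 22.5 mm.
- carriage: Sprung support under the screw, origin on the screw's axis at its middle, 22 mm below thread_top. Pressed from above it holds to about 2 N, then sinks 1 mm per 3 N, at most 7 mm; thread_top sinks with it. Where the grooves lie along x differs every time and no reading tells it: a fit lies within 6 mm either side of the middle, and every 12 mm. The screw does not slide along x.
There are look-alikes about, which are no part of the job. Leave any pink or purple look-alike of the leaf alone.

How it is judged (in metres and radians):
On the way, in this order (a step that is already met when the one before it is completed fails the run):
1. the red-gripped leaf is lifted out of the rack (height (world z) of leaf_centre above 0.085 m and contact force between leaf and rack below 0.05 N), for 0.1 s.
2. the leaf is fully home and flat in the thread and pressed down on the screw with more than 4 N (z of leaf_centre in the frame of thread_top between 0.018 and 0.0242 m and x of leaf_centre in the frame of thread_top between -0.015 and 0.015 m and y of leaf_centre in the frame of thread_top between -0.005 and 0.005 m and angle between the x axis of leaf_centre and the x axis of thread_top, either way round below 0.06 rad and angle between leaf_centre's own z axis and vertical below 0.16 rad and contact force between leaf and stand above 4 N), for 0.4 s.
At the end, for the whole second after the job is handed in: The red-gripped leaf stands released and still in the end plates' slots with its teeth fully home in the thread: centre less than 24.2 mm above thread_top (22.5 is home), within 15 mm of the middle along the screw and 5 mm across, parallel to the screw within 0.06 rad and upright within 0.16 rad (z of leaf_centre in the frame of thread_top between 0.018 and 0.0242 m and x of leaf_centre in the frame of thread_top between -0.015 and 0.015 m and y of leaf_centre in the frame of thread_top between -0.005 and 0.005 m and angle between the x axis of leaf_centre and the x axis of thread_top, either way round below 0.06 rad and angle between leaf_centre's own z axis and vertical below 0.16 rad and contact force between the fingers and leaf below 0.05 N and linear speed of leaf below 0.02 m/s); the robot touches nothing.
It fails at once if the leaf loads the stand and screw with more than 20 N (contact force between leaf and stand above 20 N).
It fails at once if the robot pushes on the stand with more than 20 N (contact force between any of the fingers, the arm and stand above 20 N).
It fails at once if another leaf is shifted by more than 15 mm (distance of any of leaf_fine_centre, leaf_coarse_centre from where it was at the start of the episode above 0.015 m).
It fails at once if a thing on the bench is shifted by more than 20 mm (distance of any of hammer, jar, bench_block, punch, dish, ring_blank from where it was at the start of the episode above 0.02 m).
It also fails if it takes over 64 s, if anything falls off the work surface, if the arm or the gripper's body presses on something with over 40 N, if the wrist force passes 120 N, or if a joint passes its speed limit or range.

## Working session

There is one attempt and no reset: what is moved stays moved. The work goes in short steps, Python scripts to look and compute and a tool call to move; the robot and the scene stay as the last step left them, time stands still between calls to the robot, and variables do not carry over. Pictures are saved under pics/ and viewed, and the job is handed in when it is done.

Besides the shell and the picture viewer there is one more tool, called as name(argument=value, ...), one argument or row to a line, values as JSON. servo_tool: Moves the arm, as the interface text tells. Its arguments: {"type":"object","properties":{"travel":{"type":"array","items":{"type":"array","items":{"type":"number"}}},"delta_rot":{"type":"array","items":{"type":"array","items":{"type":"number"}}},"fingers":{"type":"array","items":{"type":"number"}},"squeeze":{"type":"number"}},"required":["travel","delta_rot","fingers"]}

```bash
ls; mkdir -p pics; cat > h.py <<'E'
from plant import *
import numpy as np, cv2
def snap(name,fn):
    o=get_obs(); d=read_camera(name)
    cv2.imwrite('pics/'+fn,cv2.cvtColor(np.array(d['pixels'],dtype=np.uint8),cv2.COLOR_RGB2BGR))
    K=np.array(d['intrinsics'])
    if name=='wrist':
        T=np.eye(4);T[:3,:3]=o['tool_rot'];T[:3,3]=o['tcp_pos'];P=T@np.array(d['T_tool_cam'])
    else: P=np.array(d['pose'])
    return np.array(d['pixels']),K,P
def pix2z(K,P,u,v,z):
    r=P[:3,:3]@np.linalg.solve(K,[u,v,1.]);c=P[:3,3]
    return c+r*(z-c[2])/r[2]
def proj(K,P,X):
    x=np.linalg.inv(P)@np.append(X,1);x=K@x[:3];return x[:2]/x[2]
E
python3 - <<'E'
from h import *
for n in ['top','side','wrist']:
    im,K,P=snap(n,n+'0.png')
    print(n,K.tolist(),P.round(3).tolist())
    for l in ['leaf','leaf_centre','leaf_fine_centre','leaf_coarse_centre','rack','stand','thread_top','carriage']:
        try: print(l,[(round(r['confidence'],2),np.round(r['rect']).tolist()) for r in recognise(l,n)])
        except Exception as e: print(l,e)
print(get_obs())
E
```

```text
pics
top [[380.97958011549116, 0.0, 279.7531418244631], [0.0, 380.97958011549116, 215.21785462762722], [0.0, 0.0, 1.0]] [[0.006, -0.987, 0.16, 347.821], [-1.0, -0.007, -0.007, 0.007], [0.008, -0.16, -0.987, 1177.091], [0.0, 0.0, 0.0, 1.0]]
leaf [(0.71, [318.0, 149.0, 42.0, 11.0]), (0.69, [327.0, 206.0, 11.0, 38.0]), (0.62, [237.0, 265.0, 18.0, 32.0]), (0.6, [330.0, 279.0, 23.0, 30.0]), (0.58, [284.0, 218.0, 18.0, 30.0])]
leaf_centre [(0.71, [320.0, 152.0, 37.0, 16.0]), (0.65, [328.0, 205.0, 5.0, 36.0]), (0.59, [283.0, 218.0, 15.0, 34.0]), (0.53, [334.0, 279.0, 23.0, 34.0]), (0.47, [236.0, 266.0, 17.0, 37.0])]
leaf_fine_centre [(0.54, [348.0, 207.0, 9.0, 40.0]), (0.5, [275.0, 146.0, 29.0, 81.0])]
leaf_coarse_centre [(0.61, [368.0, 211.0, 10.0, 36.0])]
rack [(0.73, [348.0, 206.0, 70.0, 58.0])]
stand [(0.73, [234.0, 207.0, 42.0, 50.0])]
thread_top [(0.62, [230.0, 202.0, 23.0, 43.0])]
carriage [(0.65, [231.0, 203.0, 20.0, 41.0])]
side [[533.7550312352248, 0.0, 282.60277644028884], [0.0, 533.7550312352248, 215.83681692007693], [0.0, 0.0, 1.0]] [[0.985, -0.068, 0.158, 331.266], [-0.17, -0.
[... 1200 characters left out ...]
090794e-02,  1.10373291e-05,
       -1.22409303e+00, -2.88048941e-01]), 'dq': array([0.00027226, 0.00150023, 0.00073048, 0.00010205, 0.00030517,
       0.00026999]), 'effort': array([ 2.21011796e-03, -5.82979488e+01,  2.93658704e+01,  6.94164544e+00,
       -6.86319727e-04,  7.08576920e-06]), 'tcp_pos': array([245.85164477, 628.62084466, 245.30576033]), 'tool_rot': array([[ 9.31339000e-01, -3.64153358e-01,  1.10718811e-05],
       [-3.64153358e-01, -9.31339000e-01,  7.70447784e-06],
       [ 7.50606323e-06, -1.12073434e-05, -1.00000000e+00]]), 'force': array([ 0.1721429 , -0.34735278, -0.65253561]), 'wrist_torque': array([-0.00233258, -0.00244246,  0.01866424]), 'opening': 85.41036470140165}
```

View pics/top0.png

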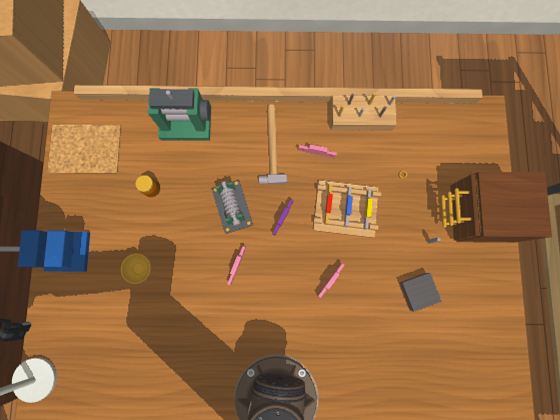

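View pics/side0.png

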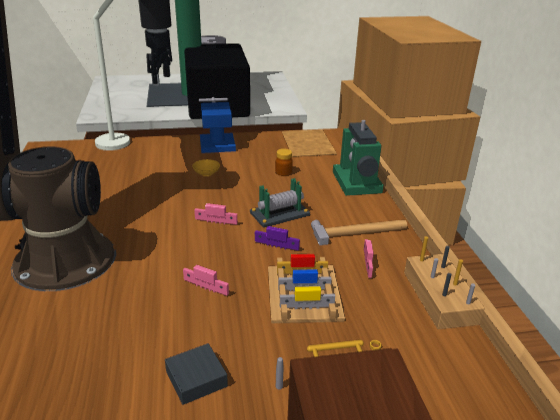

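```bash
python3 - <<'E'
import cv2
a=cv2.imread('pics/top0.png');b=cv2.imread('pics/side0.png')
cv2.imwrite('pics/topc.png',cv2.resize(a[125:305,200:410],None,fx=3.8,fy=3.3,interpolation=cv2.INTER_CUBIC))
cv2.imwrite('pics/sidec.png',cv2.resize(b[170:330,180:390],None,fx=3.8,fy=3.7,interpolation=cv2.INTER_CUBIC))
E
```

```text
(no output)
```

View pics/topc.png

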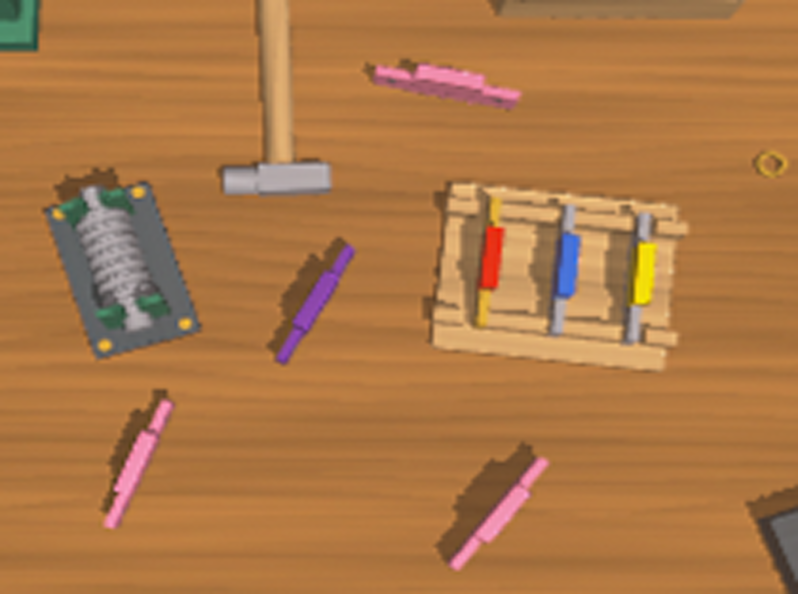

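View pics/sidec.png

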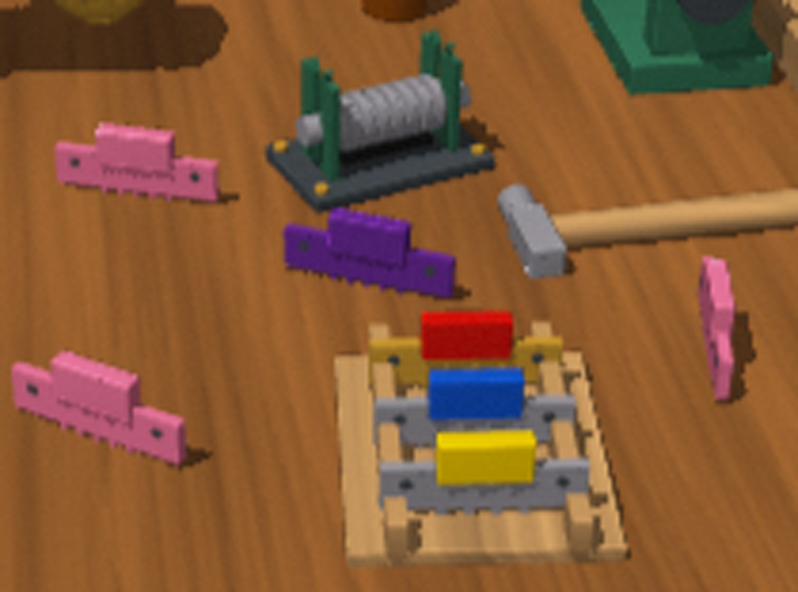

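```bash
cat > m.py <<'E'
from h import *
import pickle
def red(im):
    h=cv2.cvtColor(im.astype(np.uint8),cv2.COLOR_RGB2HSV)
    m=(((h[...,0]<6)|(h[...,0]>175))&(h[...,1]>200)&(h[...,2]>90)).astype(np.uint8)
    n,l,s,c=cv2.connectedComponentsWithStats(m)
    i=1+np.argmax(s[1:,4]);return l==i,s[i],c[i]
E
python3 - <<'E'
from m import *
d=read_camera('top');im=np.array(d['pixels']);K=np.array(d['intrinsics']);P=np.array(d['pose'])
m,s,c=red(im);print(s,c, pix2z(K,P,*c,65))
v,u=np.nonzero(m);r=cv2.minAreaRect(np.c_[u,v].astype(np.float32));print(r)
b=cv2.boxPoints(r)
print(np.array([pix2z(K,P,*q,67) for q in b]).round(1))
# stand base corner bolts (crop coords /3.8,/3.3 + 200,125)
B=[(140,191),(57,214),(105,344),(185,323)]
W=np.array([pix2z(K,P,200+x/3.8,125+y/3.3,13) for x,y in B]);print(W.round(1),W.mean(0))
# rack base corners
d=read_camera('side');im=np.array(d['pixels']);K=np.array(d['intrinsics']);P=np.array(d['pose'])
m,s,c=red(im);print(s,c, pix2z(K,P,*c,55))
B=[(478,150),(281,145),(321,188)]
W=np.array([pix2z(K,P,180+x/3.8,170+y/3.7,13) for x,y in B]);print(W.round(1))
print(get_obs()['time_s'])
E
```

```text
[326 194   6  18  78] [328.92307692 202.70512821] [ 567.34315601 -153.89075663   65.        ]
((328.993896484375, 202.55487060546875), (4.306830406188965, 17.448184967041016), 6.34019136428833)
[[ 541.9 -144.3   67. ]
 [ 594.4 -150.7   67. ]
 [ 593.1 -163.5   67. ]
 [ 540.6 -156.9   67. ]]
[[638.7 127.1  13. ]
 [615.8 194.7  13. ]
 [492.1 151.8  13. ]
 [512.3  87.5  13. ]] [564.71429121 140.27786281  13.        ]
[291 254  24  13 308] [302.35064935 259.97077922] [ 567.67710845 -155.95032931   55.        ]
[[638.4 130.8  13. ]
 [492.5 157.1  13. ]
 [513.5  91.7  13. ]]
1.45
```

servo_tool(
  travel=[
    [27, -41, 0],
    [54, -82, 0],
    [81, -123, 0],
    [108, -164, 0],
    [135, -205, 0],
    [162, -246, 0],
    [189, -287, 0],
    [216, -328, 0],
  ],
  delta_rot=[
    [0, 0, 3],
    [0, 0, 6],
    [0, 0, 10],
    [0, 0, 14],
    [0, 0, 18],
    [0, 0, 22],
    [0, 0, 26],
    [0, 0, 30],
  ],
  fingers=[85, 85, 85, 85, 85, 85, 85, 85],
)

```text
time_s: 2.25
tcp_pos: [462.7, 298.9, 245.8]
tool_rot: [[0.988, 0.153, 0.001], [0.153, -0.988, 0.001], [0.001, -0.001, -1.0]]
force: [1.0, 1.1, -0.3]
opening: 84.8
```

servo_tool(
  travel=[
    [26, -40, 0],
    [52, -80, 0],
    [78, -120, 0],
    [103, -161, 0],
    [103, -161, 0],
    [103, -161, 0],
  ],
  delta_rot=[
    [0, 0, 3],
    [0, 0, 6],
    [0, 0, 9],
    [0, 0, 9.7],
    [0, 0, 9.7],
    [0, 0, 9.7],
  ],
  fingers=[60, 60, 60, 60, 60, 60],
)

```text
time_s: 2.85
tcp_pos: [565.2, 138.3, 245.1]
tool_rot: [[0.95, 0.312, -0.0], [0.312, -0.95, -0.0], [-0.0, -0.0, -1.0]]
force: [0.3, 0.4, 0.6]
opening: 60.3
```

```bash
python3 - <<'E'
from h import *
im,K,P=snap('wrist','w1.png'); np.savez('w1.npz',K=K,P=P)
for l in ['stand','thread_top','carriage']: print(l,[(round(r['confidence'],2),np.round(r['rect']).tolist()) for r in recognise(l,'wrist')])
o=get_obs();print(o['time_s'],o['tcp_pos'],o['tool_rot'],o['joints'])
E
```

```text
stand [(0.74, [279.0, 178.0, 82.0, 150.0]), (0.5, [504.0, 254.0, 113.0, 159.0]), (0.41, [524.0, 250.0, 71.0, 94.0])]
thread_top [(0.55, [280.0, 178.0, 41.0, 133.0])]
carriage [(0.81, [279.0, 178.0, 45.0, 133.0])]
3.05 [564.43394387 140.68398095 245.45299336] [[ 9.48711460e-01  3.16143191e-01  2.20978970e-04]
 [ 3.16143150e-01 -9.48711477e-01  2.03747167e-04]
 [ 2.74058565e-04 -1.23436285e-04 -9.99999955e-01]] [ 5.80247426e-01  2.06051389e-01 -1.99522452e-01 -5.36068339e-05
 -1.16492598e+00  1.31223145e+00]
```

View pics/w1.png

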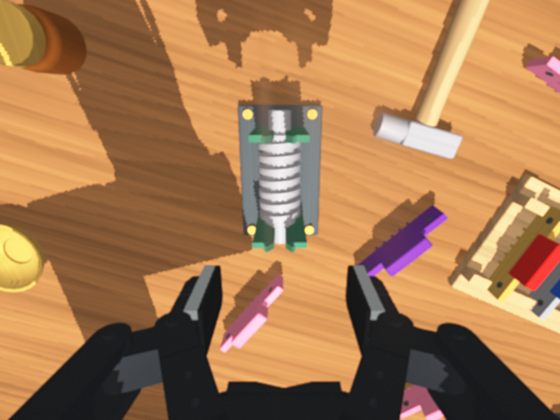

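```bash
python3 - <<'E'
from h import *
a=cv2.imread('pics/w1.png');z=np.load('w1.npz');K,P=z['K'],z['P'];print(P.round(3))
cv2.imwrite('pics/w1c.png',cv2.resize(a[95:260,220:340],None,fx=3.6,fy=3.6,interpolation=cv2.INTER_CUBIC))
g=cv2.cvtColor(a,cv2.COLOR_BGR2HSV)
m=((abs(g[...,0].astype(int)-25)<8)&(g[...,1]>150)&(g[...,2]>120)).astype(np.uint8);m[:100]=0;m[245:]=0;m[:,:235]=0;m[:,325:]=0
n,l,s,c=cv2.connectedComponentsWithStats(m)
W=[]
for i in range(1,n):
  if s[i,4]>15: w=pix2z(K,P,*c[i],14);W.append(w);print(s[i,4],c[i],w.round(1))
W=np.array(W);print(W.mean(0))
E
```

```text
[[ 3.13000e-01 -8.97000e-01 -3.13000e-01  6.45011e+02]
 [-9.50000e-01 -2.96000e-01 -1.03000e-01  1.65957e+02]
 [ 0.00000e+00  3.29000e-01 -9.44000e-01  3.73927e+02]
 [ 0.00000e+00  0.00000e+00  0.00000e+00  1.00000e+00]]
nan<stdin>:10: RuntimeWarning: Mean of empty slice.
  ret = ret.dtype.type(ret / rcount)
```

View pics/w1c.png

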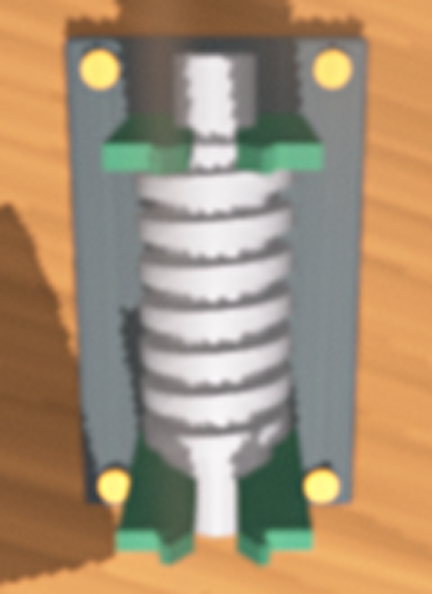

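```bash
python3 - <<'E'
from h import *
z=np.load('w1.npz');K,P=z['K'],z['P']
f=lambda x,y,h:pix2z(K,P,220+(x+.5)/3.6-.5,95+(y+.5)/3.6-.5,h)
B=np.array([f(*q,14) for q in [(100,69),(332,69),(115,487),(321,486)]]);print(B.round(1),B.mean(0).round(1))
d=(B[0]+B[1]-B[2]-B[3])/2;print('bolt dir',np.degrees(np.arctan2(d[1],d[0])),np.linalg.norm(d))
far=(f(103,156,99)+f(322,156,99))/2;near=(f(117,542,99)+f(311,540,99))/2
print('plates',far.round(1),near.round(1),((far+near)/2).round(1));d=far-near;print(np.degrees(np.arctan2(d[1],d[0])),np.linalg.norm(d))
print(np.linalg.norm(f(103,156,99)-f(322,156,99)))
print('slot',f(215,545,99).round(1))
E
```

```text
[[614.8 196.3  14. ]
 [636.1 131.6  14. ]
 [488.4 154.5  14. ]
 [510.1  89.9  14. ]] [562.4 143.1  14. ]
bolt dir 18.302119249944234 132.91266011656498
plates [611.5 159.2  99. ] [518.9 128.8  99. ] [565.2 144.   99. ]
18.18507741065393 97.47153519165062
50.33257890339814
slot [517.9 128.2  99. ]
```

servo_tool(
  travel=[
    [0, -40, 0],
    [0, -80, 0],
    [0, -120, 0],
    [0, -160, 0],
    [0, -200, 0],
    [0, -240, 0],
    [2, -280, 0],
    [3, -294, 0],
  ],
  delta_rot=[
    [0, 0, -3],
    [0, 0, -6],
    [0, 0, -9],
    [0, 0, -12],
    [0, 0, -16],
    [0, 0, -20],
    [0, 0, -24],
    [0, 0, -25.3],
  ],
  fingers=[50, 50, 50, 50, 50, 50, 50, 50],
)

```text
time_s: 3.85
tcp_pos: [567.8, -156.0, 245.4]
tool_rot: [[0.992, -0.124, 0.0], [-0.124, -0.992, -0.0], [0.0, 0.0, -1.0]]
force: [-0.1, 0.3, -1.3]
opening: 50.2
```

servo_tool(
  travel=[
    [0, 0, 0],
    [0, 0, 0],
  ],
  delta_rot=[
    [0, 0, 0],
    [0, 0, 0],
  ],
  fingers=[50, 50],
)

```text
time_s: 4.05
tcp_pos: [568.0, -153.5, 245.3]
tool_rot: [[0.993, -0.12, 0.0], [-0.12, -0.993, 0.0], [0.0, -0.0, -1.0]]
force: [0.2, -0.3, -0.2]
opening: 50.2
```

```bash
python3 - <<'E'
from m import *
im,K,P=snap('wrist','w2.png'); np.savez('w2.npz',K=K,P=P)
o=get_obs();print(o['time_s'],o['tcp_pos'],o['tool_rot'],o['opening'],o['force'])
m,s,c=red(im);print(s,c)
cv2.imwrite('pics/w2c.png',cv2.resize(cv2.imread('pics/w2.png')[90:270,180:400],None,fx=3.3,fy=3.3,interpolation=cv2.INTER_CUBIC))
E
```

```text
4.1 [ 567.98664681 -153.11337706  245.34337181] [[ 9.92857074e-01 -1.19309735e-01  1.33005881e-04]
 [-1.19309761e-01 -9.92857059e-01  2.04968395e-04]
 [ 1.07601102e-04 -2.19373220e-04 -9.99999970e-01]] 49.89178492710818 [-0.42580281  0.45745288 -0.20812066]
[278 156  13  57 312] [282.19871795 175.96794872]
```

View pics/w2c.png

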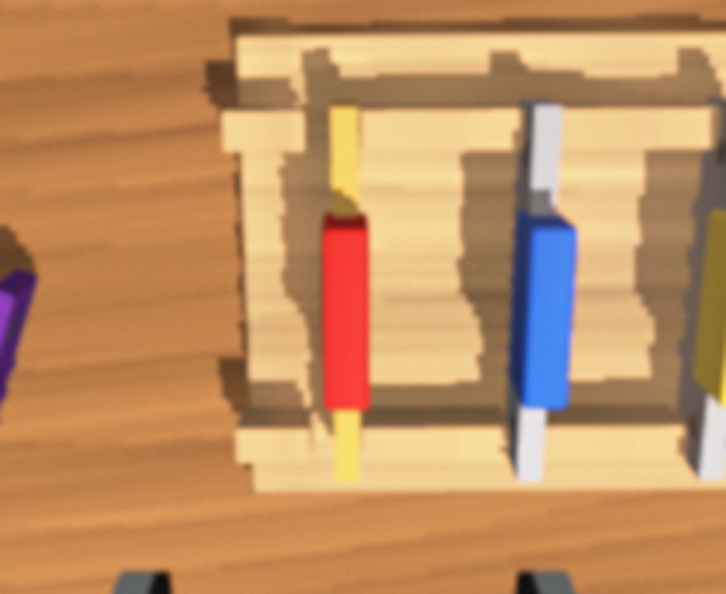

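```bash
python3 - <<'E'
from h import *
z=np.load('w2.npz');K,P=z['K'],z['P']
f=lambda x,y,h:pix2z(K,P,180+(x+.5)/3.3-.5,90+(y+.5)/3.3-.5,h)
C=np.array([f(*q,67) for q in [(323,230),(367,229),(369,408),(326,410)]]);print(C.round(1),C.mean(0).round(1))
a=(C[0]+C[1])/2;b=(C[2]+C[3])/2;d=a-b;print(np.linalg.norm(d),np.degrees(np.arctan2(d[1],d[0])),np.linalg.norm(C[0]-C[1]))
a=f(345,105,47);b=f(347.5,482,47);d=a-b;print(a,b,(a+b)/2,np.linalg.norm(d),np.degrees(np.arctan2(d[1],d[0])))
E
```

```text
[[ 594.8 -150.    67. ]
 [ 593.6 -162.5   67. ]
 [ 539.4 -157.    67. ]
 [ 540.3 -144.    67. ]] [ 567.  -153.4   67. ]
54.67696524644502 -5.985705379815287 12.593622912706204
[ 626.99533626 -160.15282315   47.        ] [ 507.0775696 -146.7322962   47.       ] [ 567.03645293 -153.44255967   47.        ] 120.66640503720394 -6.385652476705092
```

servo_tool(
  travel=[
    [-1, -0.3, -30],
    [-1, -0.3, -65],
    [-1, -0.3, -100],
    [-1, -0.3, -130],
    [-1, -0.3, -150],
    [-1, -0.3, -150],
  ],
  delta_rot=[
    [0, 0, 0.5],
    [0, 0, 0.5],
    [0, 0, 0.5],
    [0, 0, 0.5],
    [0, 0, 0.5],
    [0, 0, 0.5],
  ],
  fingers=[40, 40, 40, 40, 40, 40],
)

```text
time_s: 4.7
tcp_pos: [565.1, -153.1, 92.5]
tool_rot: [[0.994, -0.111, -0.005], [-0.111, -0.994, 0.0], [-0.005, 0.0, -1.0]]
force: [-0.2, -0.4, 0.2]
opening: 40.1
```

```bash
python3 - <<'E'
from m import *
im,K,P=snap('wrist','w3.png'); np.savez('w3.npz',K=K,P=P)
o=get_obs();print(o['time_s'],o['tcp_pos'],o['tool_rot'],o['opening'],o['force'])
E
```

```text
4.75 [ 566.36686171 -153.41601681   94.49766494] [[ 9.93893185e-01 -1.10316843e-01 -2.55562334e-03]
 [-1.10317611e-01 -9.93896372e-01 -1.61293235e-04]
 [-2.52223141e-03  4.42238510e-04 -9.99996721e-01]] 40.216774620602244 [0.10055266 0.02835619 0.60128096]
```

View pics/w3.png

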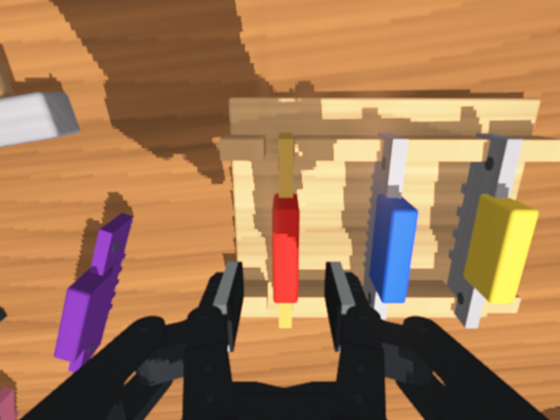

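servo_tool(
  travel=[
    [0, 0, -20],
    [0, 0, -38],
    [0, 0, -45],
    [0, 0, -45],
    [0, 0, -45],
    [0, 0, -45],
  ],
  delta_rot=[
    [0, 0, 0],
    [0, 0, 0],
    [0, 0, 0],
    [0, 0, 0],
    [0, 0, 0],
    [0, 0, 0],
  ],
  fingers=[40, 40, 40, 25, 10, 5],
  squeeze=40,
)

```text
time_s: 5.35
tcp_pos: [567.8, -154.6, 51.6]
tool_rot: [[0.994, -0.112, 0.002], [-0.112, -0.994, -0.0], [0.002, -0.0, -1.0]]
force: [0.3, 1.2, 3.2]
opening: 13.4
```

servo_tool(
  travel=[
    [0, 0, 0],
    [0, 0, 0],
    [0, 0, 0],
  ],
  delta_rot=[
    [0, 0, 0],
    [0, 0, 0],
    [0, 0, 0],
  ],
  fingers=[5, 5, 5],
  squeeze=60,
)

```text
time_s: 5.65
tcp_pos: [567.8, -154.6, 51.7]
tool_rot: [[0.994, -0.112, 0.002], [-0.112, -0.994, -0.0], [0.002, -0.0, -1.0]]
force: [-0.2, 2.3, 6.4]
opening: 13.2
```

servo_tool(
  travel=[
    [0, 0, 5],
    [0, 0, 15],
    [0, 0, 30],
    [0, 0, 50],
    [0, 0, 80],
    [0, 0, 110],
    [0, 0, 110],
    [0, 0, 110],
  ],
  delta_rot=[
    [0, 0, 0],
    [0, 0, 0],
    [0, 0, 0],
    [0, 0, 0],
    [0, 0, 0],
    [0, 0, 0],
    [0, 0, 0],
    [0, 0, 0],
  ],
  fingers=[5, 5, 5, 5, 5, 5, 5, 5],
)

```text
time_s: 6.45
tcp_pos: [567.0, -154.6, 161.4]
tool_rot: [[0.994, -0.113, 0.002], [-0.113, -0.994, 0.0], [0.002, -0.001, -1.0]]
force: [0.1, -0.4, -2.0]
opening: 12.9
```

```bash
python3 - <<'E'
from m import *
im,K,P=snap('wrist','w4.png'); np.savez('w4.npz',K=K,P=P)
o=get_obs();print(o['time_s'],o['tcp_pos'],o['tool_rot'],o['opening'],o['force'],o['wrist_torque'])
im,K,P=snap('side','s4.png'); 
a=cv2.imread('pics/s4.png');cv2.imwrite('pics/s4c.png',cv2.resize(a[150:320,220:390],None,fx=3.5,fy=3.5,interpolation=cv2.INTER_CUBIC))
E
```

```text
6.5 [ 566.32855864 -154.61792616  160.27361455] [[ 9.93605676e-01 -1.12905858e-01 -1.66872314e-04]
 [-1.12905774e-01 -9.93605599e-01  4.46305532e-04]
 [-2.16195774e-04 -4.24610862e-04 -9.99999886e-01]] 13.033176005773802 [-0.3775662  -0.54291763 -3.24945664] [-0.03109048  0.05928874  0.03952261]
```

View pics/w4.png

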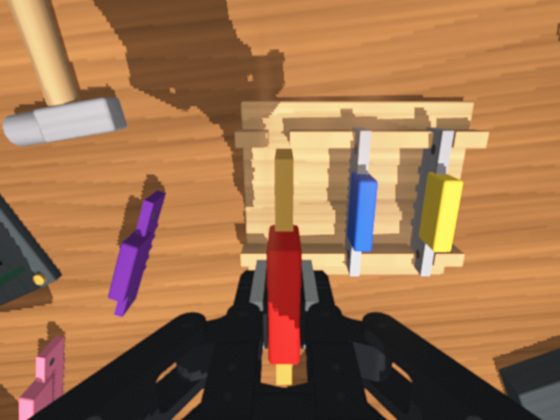

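View pics/s4c.png

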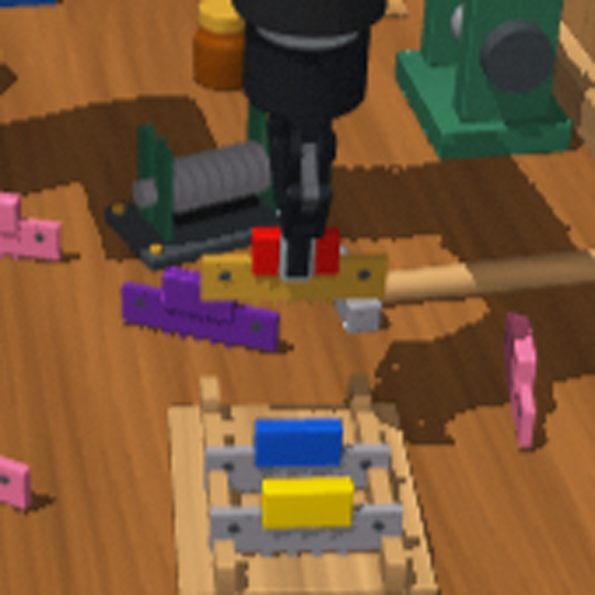

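servo_tool(
  travel=[
    [0, 20, 5],
    [0, 60, 5],
    [0, 100, 5],
    [0, 140, 5],
    [0, 180, 5],
    [0, 220, 5],
    [-1, 260, 5],
    [-1.5, 285, 5],
  ],
  delta_rot=[
    [0, 0, 1],
    [0, 0, 4],
    [0, 0, 8],
    [0, 0, 12],
    [0, 0, 16],
    [0, 0, 20],
    [0, 0, 23],
    [0, 0, 24.7],
  ],
  fingers=[5, 5, 5, 5, 5, 5, 5, 5],
)

```text
time_s: 7.35
tcp_pos: [564.6, 132.5, 164.0]
tool_rot: [[0.949, 0.316, -0.002], [0.316, -0.949, -0.001], [-0.002, 0.0, -1.0]]
force: [0.2, -0.0, -2.4]
opening: 13.2
```

servo_tool(
  travel=[
    [0, 8, 0],
    [0, 12, 0],
    [0, 12, 0],
    [0, 12, 0],
  ],
  delta_rot=[
    [0, 0, 0],
    [0, 0, 0],
    [0, 0, 0],
    [0, 0, 0],
  ],
  fingers=[5, 5, 5, 5],
)

```text
time_s: 7.75
tcp_pos: [565.2, 141.3, 164.9]
tool_rot: [[0.95, 0.312, -0.001], [0.312, -0.95, -0.001], [-0.001, 0.0, -1.0]]
force: [0.9, 0.1, -0.7]
opening: 13.0
```

```bash
python3 - <<'E'
from m import *
im,K,P=snap('wrist','w5.png'); np.savez('w5.npz',K=K,P=P)
o=get_obs();print(o['time_s'],o['tcp_pos'],o['tool_rot'],o['opening'],o['force'],o['wrist_torque'])
im,K,P=snap('top','t5.png');np.savez('t5.npz',K=K,P=P)
a=cv2.imread('pics/w5.png');cv2.imwrite('pics/w5c.png',cv2.resize(a[60:420,180:380],None,fx=1.65,fy=1.65,interpolation=cv2.INTER_CUBIC))
im,K,P=snap('side','s5.png'); 
a=cv2.imread('pics/s5.png');cv2.imwrite('pics/s5c.png',cv2.resize(a[120:260,210:360],None,fx=4.2,fy=4.2,interpolation=cv2.INTER_CUBIC))
E
```

```text
7.8 [565.26085499 141.19968241 165.08896518] [[ 9.50182150e-01  3.11694763e-01 -5.07365396e-04]
 [ 3.11694628e-01 -9.50182273e-01 -3.28230614e-04]
 [-5.84397368e-04  1.53735802e-04 -9.99999817e-01]] 13.325753672600804 [ 0.12725322 -0.27023797 -1.3961033 ] [ 0.0371958   0.03432271 -0.00662425]
```

View pics/w5c.png

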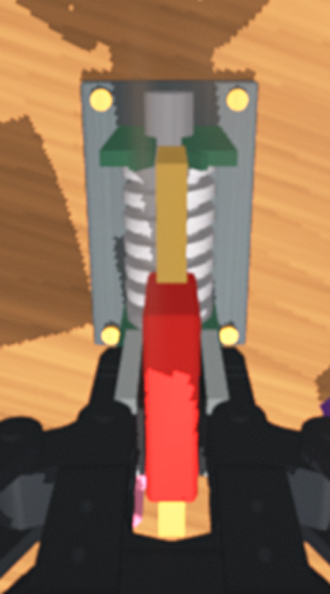

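View pics/s5c.png

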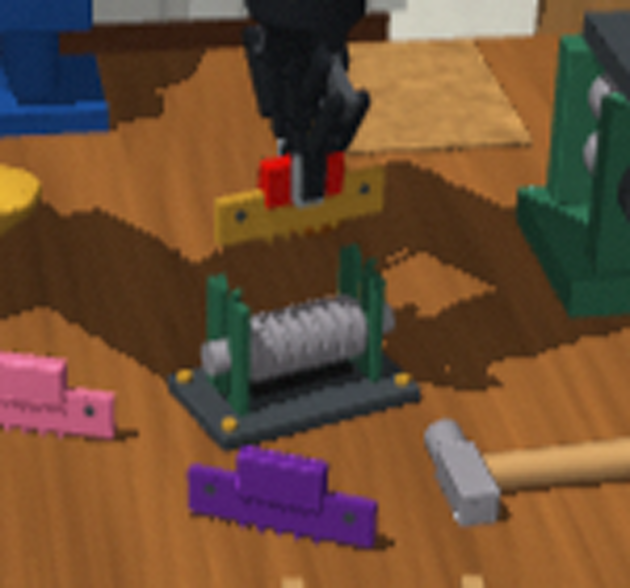

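servo_tool(
  travel=[
    [-0.3, 1.1, -5],
    [-0.3, 1.1, -15],
    [-0.3, 1.1, -25],
    [-0.3, 1.1, -33],
    [-0.3, 1.1, -38],
    [-0.3, 1.1, -42],
    [-0.3, 1.1, -45],
    [-0.3, 1.1, -45],
  ],
  delta_rot=[
    [0, 0, 0.1],
    [0, 0, 0.1],
    [0, 0, 0.1],
    [0, 0, 0.1],
    [0, 0, 0.1],
    [0, 0, 0.1],
    [0, 0, 0.1],
    [0, 0, 0.1],
  ],
  fingers=[5, 5, 5, 5, 5, 5, 5, 5],
)

```text
time_s: 8.7
tcp_pos: [565.0, 143.4, 120.0]
tool_rot: [[0.949, 0.315, -0.0], [0.315, -0.949, -0.0], [-0.0, 0.0, -1.0]]
force: [0.4, -0.5, -1.8]
opening: 12.6
```

```bash
python3 - <<'E'
from m import *
im,K,P=snap('wrist','w6.png'); np.savez('w6.npz',K=K,P=P)
o=get_obs();print(o['time_s'],o['tcp_pos'],o['tool_rot'],o['opening'],o['force'],o['wrist_torque'])
a=cv2.imread('pics/w6.png');cv2.imwrite('pics/w6c.png',cv2.resize(a[60:420,180:380],None,fx=1.65,fy=1.65,interpolation=cv2.INTER_CUBIC))
im,K,P=snap('side','s6.png'); 
a=cv2.imread('pics/s6.png');cv2.imwrite('pics/s6c.png',cv2.resize(a[120:260,210:360],None,fx=4.2,fy=4.2,interpolation=cv2.INTER_CUBIC))
E
```

```text
8.75 [565.09237414 143.44230393 120.27440147] [[ 9.49179825e-01  3.14734266e-01 -3.88801540e-05]
 [ 3.14734262e-01 -9.49179824e-01 -7.76508529e-05]
 [-6.13436419e-05  6.14677064e-05 -9.99999996e-01]] 12.905366820566288 [-0.22698214  0.06223124 -2.59165118] [ 0.02493355 -0.04096177  0.01889329]
```

View pics/w6c.png

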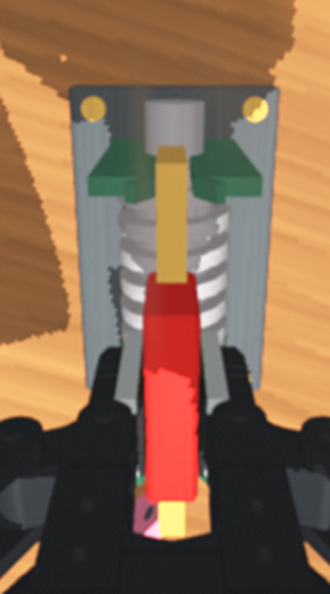

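View pics/s6c.png

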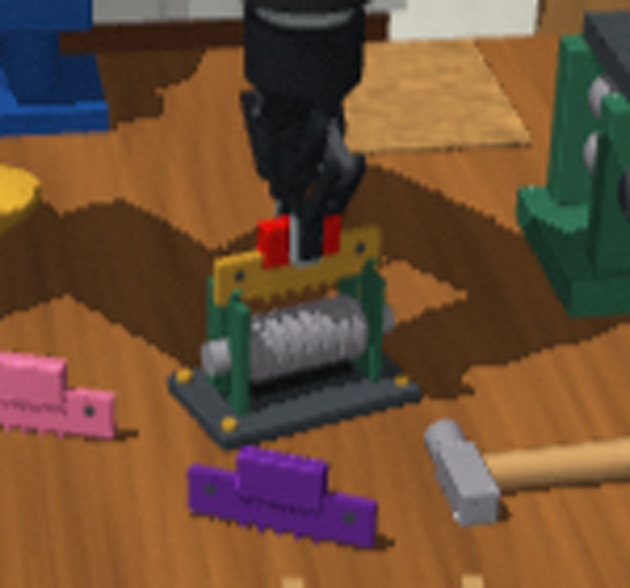

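servo_tool(
  travel=[
    [0.2, -0.7, -3],
    [0.2, -0.7, -6],
    [0.2, -0.7, -9],
    [0.2, -0.7, -10],
    [0.2, -0.7, -10],
    [0.2, -0.7, -10],
  ],
  delta_rot=[
    [0, 0, 0],
    [0, 0, 0],
    [0, 0, 0],
    [0, 0, 0],
    [0, 0, 0],
    [0, 0, 0],
  ],
  fingers=[5, 5, 5, 5, 5, 5],
)

```text
time_s: 9.4
tcp_pos: [565.3, 142.7, 110.3]
tool_rot: [[0.949, 0.315, 0.0], [0.315, -0.949, -0.0], [0.0, 0.0, -1.0]]
force: [0.1, 0.6, -1.8]
opening: 13.0
```

```bash
python3 - <<'E'
from m import *
im,K,P=snap('wrist','w7.png')
o=get_obs();print(o['time_s'],o['tcp_pos'],o['opening'],o['force'],o['wrist_torque'])
a=cv2.imread('pics/w7.png');cv2.imwrite('pics/w7c.png',cv2.resize(a[60:420,180:380],None,fx=1.65,fy=1.65,interpolation=cv2.INTER_CUBIC))
im,K,P=snap('side','s7.png'); 
a=cv2.imread('pics/s7.png');cv2.imwrite('pics/s7c.png',cv2.resize(a[170:240,250:320],None,fx=8,fy=8,interpolation=cv2.INTER_CUBIC))
E
```

```text
9.45 [565.36510503 142.76320254 110.39053697] 12.776721477467456 [-0.90989573 -0.12936126 -1.70081688] [-0.03397707 -0.00519421 -0.01565668]
```

View pics/w7c.png

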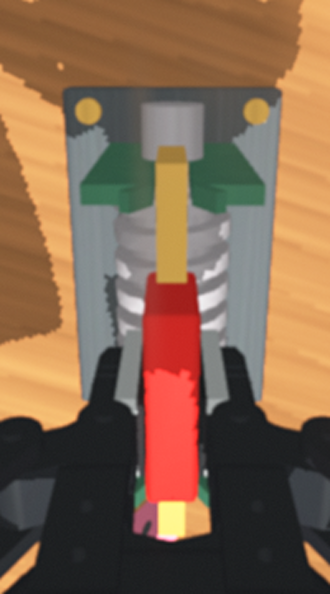

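View pics/s7c.png

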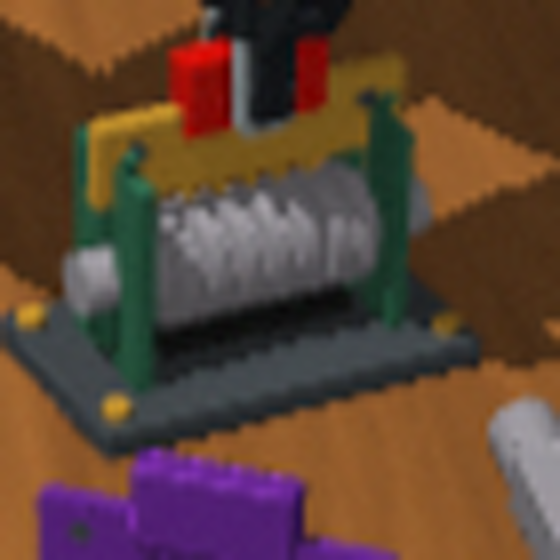

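servo_tool(
  travel=[
    [0, 0, -1],
    [0, 0, -2],
    [0, 0, -3],
    [0, 0, -3.5],
    [0, 0, -4],
    [0, 0, -4],
    [0, 0, -4],
  ],
  delta_rot=[
    [0, 0, 0],
    [0, 0, 0],
    [0, 0, 0],
    [0, 0, 0],
    [0, 0, 0],
    [0, 0, 0],
    [0, 0, 0],
  ],
  fingers=[5, 5, 5, 5, 5, 5, 5],
)

```text
time_s: 10.2
tcp_pos: [565.3, 142.7, 106.5]
tool_rot: [[0.949, 0.315, 0.0], [0.315, -0.949, 0.0], [0.0, 0.0, -1.0]]
force: [-1.4, -0.3, 1.8]
opening: 13.5
```

servo_tool(
  travel=[
    [0, 0, -0.5],
    [0, 0, -1],
    [0, 0, -1],
    [0, 0, -1],
  ],
  delta_rot=[
    [0, 0, 0],
    [0, 0, 0],
    [0, 0, 0],
    [0, 0, 0],
  ],
  fingers=[5, 5, 5, 5],
)

```text
time_s: 10.6
tcp_pos: [565.3, 142.7, 105.5]
tool_rot: [[0.949, 0.315, 0.0], [0.315, -0.949, 0.0], [0.0, 0.0, -1.0]]
force: [-2.6, -0.2, 3.5]
opening: 13.2
```

servo_tool(
  travel=[
    [-0.5, -0.16, 0.5],
    [-0.95, -0.32, 0.5],
    [-0.95, -0.32, 0.5],
  ],
  delta_rot=[
    [0, 0, 0],
    [0, 0, 0],
    [0, 0, 0],
  ],
  fingers=[5, 5, 5],
)

```text
time_s: 10.9
tcp_pos: [565.0, 142.7, 106.1]
tool_rot: [[0.949, 0.315, 0.002], [0.315, -0.949, 0.001], [0.002, -0.0, -1.0]]
force: [2.5, 0.2, 4.0]
opening: 13.3
```

servo_tool(
  travel=[
    [-0.5, -0.16, 0],
    [-0.95, -0.32, 0],
    [-0.95, -0.32, 0],
  ],
  delta_rot=[
    [0, 0, 0],
    [0, 0, 0],
    [0, 0, 0],
  ],
  fingers=[5, 5, 5],
)

```text
time_s: 11.2
tcp_pos: [563.6, 142.2, 105.9]
tool_rot: [[0.949, 0.315, 0.001], [0.315, -0.949, 0.0], [0.001, -0.0, -1.0]]
force: [1.3, 0.5, 1.9]
opening: 13.5
```

servo_tool(
  travel=[
    [-0.5, -0.16, 0],
    [-0.95, -0.32, 0],
    [-0.95, -0.32, 0],
  ],
  delta_rot=[
    [0, 0, 0],
    [0, 0, 0],
    [0, 0, 0],
  ],
  fingers=[5, 5, 5],
)

```text
time_s: 11.5
tcp_pos: [561.1, 141.2, 104.9]
tool_rot: [[0.949, 0.314, -0.003], [0.314, -0.949, -0.001], [-0.003, 0.0, -1.0]]
force: [-0.3, 0.2, -0.9]
opening: 13.0
```

servo_tool(
  travel=[
    [0, 0, 0],
    [0, 0, 0],
  ],
  delta_rot=[
    [0, 0, 0],
    [0, 0, 0],
  ],
  fingers=[5, 5],
)

```text
time_s: 11.7
tcp_pos: [561.9, 141.5, 105.3]
tool_rot: [[0.949, 0.314, -0.001], [0.314, -0.949, -0.001], [-0.001, 0.0, -1.0]]
force: [0.0, -1.0, -0.4]
opening: 13.0
```

servo_tool(
  travel=[
    [0, 0, -0.5],
    [0, 0, -0.8],
    [0, 0, -0.8],
  ],
  delta_rot=[
    [0, 0, 0],
    [0, 0, 0],
    [0, 0, 0],
  ],
  fingers=[5, 5, 5],
)

```text
time_s: 12.0
tcp_pos: [562.3, 141.7, 104.8]
tool_rot: [[0.949, 0.315, -0.0], [0.315, -0.949, -0.0], [-0.0, 0.0, -1.0]]
force: [-0.9, 0.2, -2.7]
opening: 13.0
```

servo_tool(
  travel=[
    [0, 0, -0.5],
    [0, 0, -1],
    [0, 0, -1],
    [0, 0, -1],
  ],
  delta_rot=[
    [0, 0, 0],
    [0, 0, 0],
    [0, 0, 0],
    [0, 0, 0],
  ],
  fingers=[5, 5, 5, 5],
)

```text
time_s: 12.4
tcp_pos: [562.2, 141.6, 103.9]
tool_rot: [[0.949, 0.315, -0.0], [0.315, -0.949, -0.0], [-0.0, 0.0, -1.0]]
force: [-1.1, -0.1, -2.2]
opening: 12.9
```

servo_tool(
  travel=[
    [0, 0, -0.5],
    [0, 0, -1],
    [0, 0, -1],
    [0, 0, -1],
  ],
  delta_rot=[
    [0, 0, 0],
    [0, 0, 0],
    [0, 0, 0],
    [0, 0, 0],
  ],
  fingers=[5, 5, 5, 5],
)

```text
time_s: 12.8
tcp_pos: [562.2, 141.6, 102.9]
tool_rot: [[0.949, 0.315, -0.0], [0.315, -0.949, -0.0], [-0.001, 0.0, -1.0]]
force: [-2.3, -0.9, -1.8]
opening: 13.2
```

servo_tool(
  travel=[
    [-0.4, -0.13, 0],
    [-0.4, -0.13, -0.5],
    [-0.4, -0.13, -0.5],
    [-0.4, -0.13, -0.5],
  ],
  delta_rot=[
    [0, 0, 0],
    [0, 0, 0],
    [0, 0, 0],
    [0, 0, 0],
  ],
  fingers=[5, 5, 5, 5],
)

```text
time_s: 13.2
tcp_pos: [562.0, 141.6, 102.5]
tool_rot: [[0.949, 0.315, 0.0], [0.315, -0.949, 0.0], [0.0, -0.0, -1.0]]
force: [-1.5, -0.2, -0.9]
opening: 13.0
```

servo_tool(
  travel=[
    [0, 0, -0.5],
    [0, 0, -0.5],
    [0, 0, -0.5],
  ],
  delta_rot=[
    [0, 0, 0],
    [0, 0, 0],
    [0, 0, 0],
  ],
  fingers=[5, 5, 5],
)

```text
time_s: 13.5
tcp_pos: [562.0, 141.6, 102.0]
tool_rot: [[0.949, 0.315, 0.0], [0.315, -0.949, -0.0], [0.0, 0.0, -1.0]]
force: [-1.9, -1.2, -1.0]
opening: 13.3
```

servo_tool(
  travel=[
    [-0.3, -0.1, 0],
    [-0.3, -0.1, -0.5],
    [-0.3, -0.1, -0.5],
    [-0.3, -0.1, -0.5],
  ],
  delta_rot=[
    [0, 0, 0],
    [0, 0, 0],
    [0, 0, 0],
    [0, 0, 0],
  ],
  fingers=[5, 5, 5, 5],
)

```text
time_s: 13.9
tcp_pos: [561.9, 141.6, 101.8]
tool_rot: [[0.949, 0.315, 0.001], [0.315, -0.949, 0.0], [0.001, -0.0, -1.0]]
force: [-2.3, -0.1, 0.4]
opening: 13.0
```

servo_tool(
  travel=[
    [0, 0, -0.5],
    [0, 0, -0.5],
    [0, 0, -0.5],
  ],
  delta_rot=[
    [0, 0, 0],
    [0, 0, 0],
    [0, 0, 0],
  ],
  fingers=[5, 5, 5],
)

```text
time_s: 14.2
tcp_pos: [561.9, 141.6, 101.2]
tool_rot: [[0.949, 0.315, 0.0], [0.315, -0.949, 0.0], [0.001, -0.0, -1.0]]
force: [-0.6, -1.0, 2.3]
opening: 13.0
```

servo_tool(
  travel=[
    [0, 0, -0.4],
    [0, 0, -0.8],
    [0, 0, -0.8],
    [0, 0, -0.8],
  ],
  delta_rot=[
    [0, 0, 0],
    [0, 0, 0],
    [0, 0, 0],
    [0, 0, 0],
  ],
  fingers=[5, 5, 5, 5],
)

```text
time_s: 14.6
tcp_pos: [561.9, 141.6, 100.4]
tool_rot: [[0.949, 0.315, 0.0], [0.315, -0.949, 0.0], [0.001, 0.0, -1.0]]
force: [-2.3, -0.0, 4.2]
opening: 13.2
```

```bash
python3 - <<'E'
from m import *
F=[]
for i in range(4):
    im,K,P=snap('side','s8.png');o=get_obs();F.append(o['force'])
print(np.mean(F,0),np.array(F)[:,2]);print(o['time_s'],o['tcp_pos'],o['opening'],o['wrist_torque'],o['tool_rot'])
a=cv2.imread('pics/s8.png');cv2.imwrite('pics/s8c.png',cv2.resize(a[170:240,250:320],None,fx=8,fy=8,interpolation=cv2.INTER_CUBIC))
E
```

```text
[-1.62224431 -0.31260801  4.66619177] [4.25679187 5.0871901  4.393298   4.92748713]
14.8 [561.8846129  141.59213836 100.3683716 ] 12.580308238078043 [-0.10825203  0.5174359  -0.03285046] [[ 9.49202231e-01  3.14666433e-01  4.00109018e-04]
 [ 3.14666386e-01 -9.49202315e-01  1.77534745e-04]
 [ 4.35648631e-04 -4.26155176e-05 -9.99999904e-01]]
```

View pics/s8c.png

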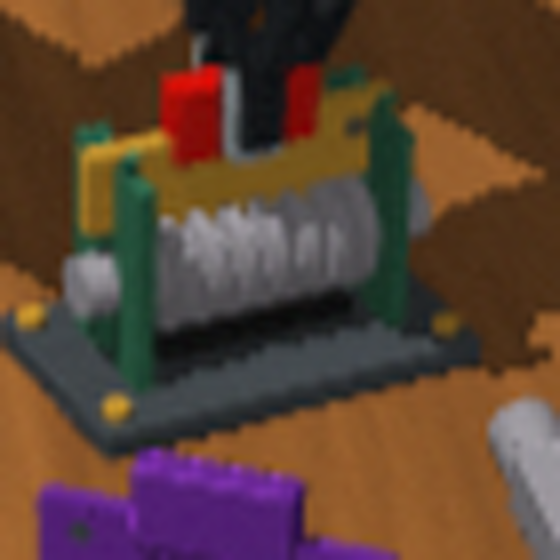

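servo_tool(
  travel=[
    [0, 0, -0.4],
    [0, 0, -0.5],
    [0, 0, -0.5],
    [0, 0, -0.5],
    [0, 0, -0.5],
    [0, 0, -0.5],
    [0, 0, -0.5],
    [0, 0, -0.5],
  ],
  delta_rot=[
    [0, 0, 0],
    [0, 0, 0],
    [0, 0, 0],
    [0, 0, 0],
    [0, 0, 0],
    [0, 0, 0],
    [0, 0, 0],
    [0, 0, 0],
  ],
  fingers=[5, 5, 5, 5, 5, 5, 5, 5],
)

```text
time_s: 15.6
tcp_pos: [561.9, 141.6, 99.9]
tool_rot: [[0.949, 0.315, 0.0], [0.315, -0.949, 0.0], [0.0, 0.0, -1.0]]
force: [-1.6, -0.5, 6.1]
opening: 13.0
```

servo_tool(
  travel=[
    [0, 0, 0],
    [0, 0, 0],
    [0, 0, 0],
    [0, 0, 0],
    [0, 0, 0],
    [0, 0, 0],
  ],
  delta_rot=[
    [0, 0, 0],
    [0, 0, 0],
    [0, 0, 0],
    [0, 0, 0],
    [0, 0, 0],
    [0, 0, 0],
  ],
  fingers=[5, 5, 5, 5, 5, 5],
)

```text
time_s: 16.2
tcp_pos: [561.9, 141.6, 100.0]
tool_rot: [[0.949, 0.315, 0.0], [0.315, -0.949, 0.0], [0.0, -0.0, -1.0]]
force: [-1.4, -0.3, 6.3]
opening: 12.9
```

servo_tool(
  travel=[
    [0, 0, 0.6],
    [0, 0, 1.2],
    [0, 0, 1.2],
    [0, 0, 1.2],
    [0, 0, 1.2],
    [0, 0, 1.2],
    [0, 0, 1.2],
    [0, 0, 1.2],
  ],
  delta_rot=[
    [0, 0, 0],
    [0, 0, 0],
    [0, 0, 0],
    [0, 0, 0],
    [0, 0, 0],
    [0, 0, 0],
    [0, 0, 0],
    [0, 0, 0],
  ],
  fingers=[5, 5, 14, 16, 20, 28, 36, 40],
  squeeze=20,
)

```text
time_s: 17.0
tcp_pos: [561.7, 141.5, 100.8]
tool_rot: [[0.949, 0.315, -0.0], [0.315, -0.949, -0.0], [-0.0, 0.0, -1.0]]
force: [0.3, -0.0, 0.3]
opening: 40.2
```

```bash
python3 - <<'E'
from m import *
o=get_obs();print(o['time_s'],o['tcp_pos'],o['opening'],o['force'])
im,K,P=snap('wrist','w9.png')
E
```

```text
17.0 [561.69787695 141.50554156 100.81424097] 40.2497964534449 [ 0.34616016 -0.01281434  0.32361334]
```

View pics/w9.png

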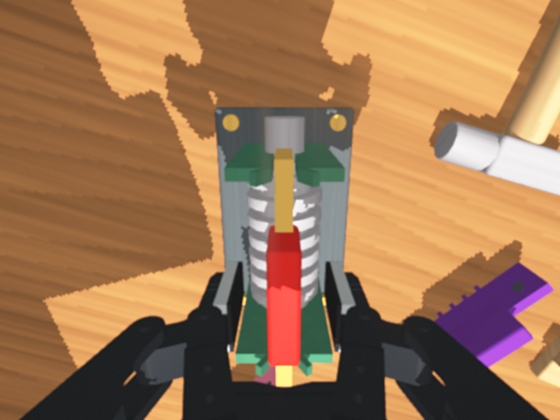

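The picture shows the leaf at columns 275–294, seated in both slots, with both fingers clear of the red grip. I'll move straight up.

servo_tool(
  travel=[
    [0, 0, 5],
    [0, 0, 20],
    [0, 0, 45],
    [0, 0, 75],
    [0, 0, 105],
    [0, 0, 125],
    [0, 0, 125],
    [0, 0, 125],
  ],
  delta_rot=[
    [0, 0, 0],
    [0, 0, 0],
    [0, 0, 0],
    [0, 0, 0],
    [0, 0, 0],
    [0, 0, 0],
    [0, 0, 0],
    [0, 0, 0],
  ],
  fingers=[40, 40, 40, 40, 40, 40, 40, 40],
)

```text
time_s: 17.85
tcp_pos: [561.7, 141.6, 226.5]
tool_rot: [[0.949, 0.315, 0.001], [0.315, -0.949, 0.001], [0.001, -0.001, -1.0]]
force: [-1.3, 0.4, -0.6]
opening: 39.9
```

```bash
python3 - <<'E'
from m import *
im,K,P=snap('wrist','w10.png');np.savez('w10.npz',K=K,P=P)
a=cv2.imread('pics/w10.png');cv2.imwrite('pics/w10c.png',cv2.resize(a[90:260,210:350],None,fx=3.5,fy=3.5,interpolation=cv2.INTER_CUBIC))
im,K,P=snap('side','s10.png');o=get_obs();print(o['time_s'],o['tcp_pos'],o['force'])
a=cv2.imread('pics/s10.png');cv2.imwrite('pics/s10c.png',cv2.resize(a[170:240,245:325],None,fx=8,fy=8,interpolation=cv2.INTER_CUBIC))
E
```

```text
17.95 [561.14496358 141.28351114 225.11928112] [ 0.49636468 -0.81034797 -0.48666159]
```

View pics/w10c.png

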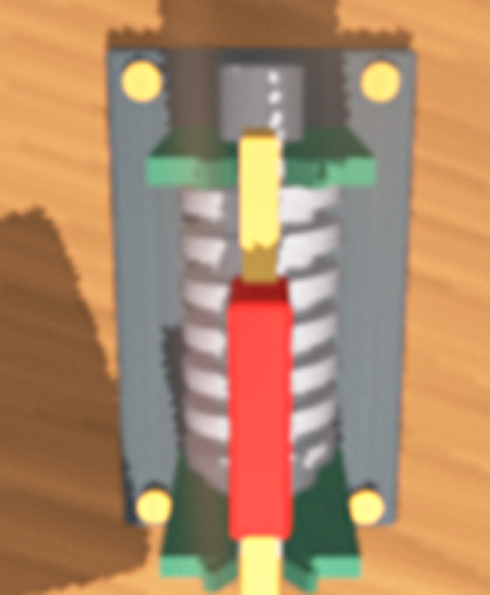

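View pics/s10c.png

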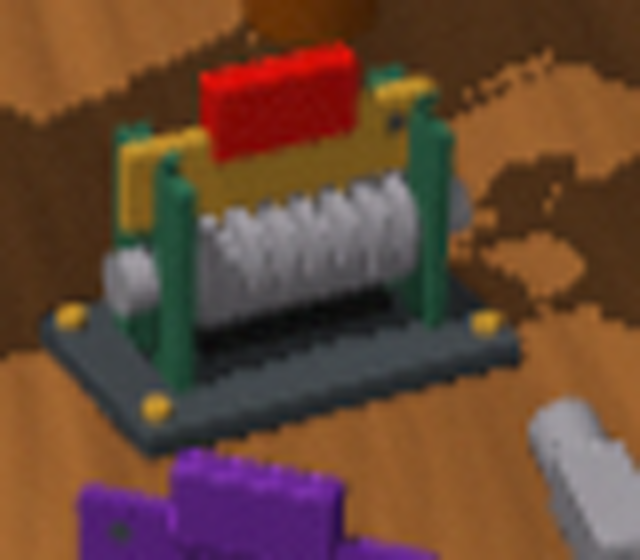

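servo_tool(
  travel=[
    [0, 0, 0],
    [0, 0, 0],
    [0, 0, 0],
  ],
  delta_rot=[
    [0, 0, 0],
    [0, 0, 0],
    [0, 0, 0],
  ],
  fingers=[40, 40, 40],
)

```text
time_s: 18.25
tcp_pos: [561.6, 141.5, 225.4]
tool_rot: [[0.949, 0.315, -0.001], [0.315, -0.949, -0.001], [-0.001, 0.0, -1.0]]
force: [0.4, 0.2, 0.0]
opening: 39.8
```

```bash
python3 -c "
from h import *
print(close_job());print(get_obs()['time_s'])"
```

```text
the job is handed in; nothing more can be done
None
the job is handed in; nothing more can be done
```

I took the red-gripped brass leaf out of the rack, lowered it into the end plates' slots and felt along the screw until its teeth dropped into the thread. I handed the job in just after 18.25 s.

- **Feeling for the thread:** the teeth touched the crests at TCP z of about 107 mm. After sliding about 3.5 mm towards −x, the contact vanished and returned at about 102 mm. That is a 5 mm drop, one full tooth length.
- **Pressing:** I held it down for over a second with about 8 N. That is the 6.2 N reading plus roughly 2 N for the leaf's weight. Every force I read stayed well under 20 N, but readings came only at the end of each move.
- **Release:** I eased off, opened the fingers and moved straight up. The last wrist and side pictures show the leaf standing level in both slots with no gap at the teeth and the arm clear.
- **Other things:** the purple look-alike and the hammer head appear unmoved beside the stand in the last side picture. I did not take a final picture of the rack or the rest of the bench.
- **Small disagreements:** the cameras differed by about 3 mm on where the stand lies across the screw, which I corrected by centring the leaf in the slot by eye. A sideways force of about 1.5–2 N stayed on the leaf while it was pressed, probably from a groove flank, and it was gone after release.

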